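# Turn a nested stack-nest bin so that it stacks

## Robot

A 7-joint arm with a two-finger parallel gripper is mounted at the origin on the work surface. World frame = base frame: x ahead of the robot, y to its left, z up, the work surface at z = 0. Lengths are in m, angles in rad, forces in N, time in s.
With the tool pointing down it reaches from about 0.425 to 0.975 m from the base axis. Payload 16.7 kg.
Tool frame: the origin (TCP) lies at the very end of the fingers, on their centre line; the grasp point (between the pads) lies 19 mm behind it; z points along the fingers, y is the direction in which the jaws open and shut (so a half turn about z gives the same grasp; the last joint's range is limited). The gripper opens to 85 mm and grips with 20 to 120 N. Pads are 22 mm wide; open, the fingers measure 114 mm over their backs; the gripper's body (76 mm by 85 mm) begins 54 mm behind the grasp point. The pads swing forward as they close: fully open they stand 13 mm farther back than shut.
Start: joints at [-1.333, 0.426, 0.074, 1.606, -0.034, 1.111, -0.067], TCP at [0.255, 0.625, 0.231] pointing down, gripper open.
Joint ranges: [-2.85, 2.85], [-0.5, 2.14], [-1.23, 1.37], [0.21, 2.46], [-1.02, 4.16], [0.16, 2.05], [-2.73, 2.73]. Speed limits (rad/s): [1.89, 1.89, 2.39, 2.39, 3.01, 3.01, 3.01].

## Interface

Orientations are given as a unit quaternion [w, x, y, z].
In Python, from rig import ctrl gives the robot as it stands.
- The arm moves only by the tool arm_command, never from a script. Its arguments are lists of equal length, an entry for each row: "jaw": the gripper's target within -1 to 1 (shut at 1, half-way at 0, fully open at -1); "slide": the shift along the tool's x, y, z in m, a list of three; "rot": the turn, a rotation vector about the tool's x, y, z in degrees, a list of three. In form: {"jaw": [jaw, ...], "slide": [[tx, ty, tz], ...], "rot": [[wx, wy, wz], ...]}. A call has 1 to 8 rows; each row is the pose to reach, as a shift and turn from the pose commanded when the call began, along the tool's axes at that moment; what a row does not reach only later rows make up. A row lasts 1/8 s, in which the tool goes at most 62.5 mm and 10.7 degrees, less where a joint would pass 70% of its speed; a pose out of reach is approached as far as the arm can. A call with a gripper value outside its range is refused whole. The fingers move at their own pace and stop on an object; "force" is the grip in N (left out, the last holds). Time passes only in rows, so rows that repeat a pose let the fingers close. It gives the time, the measured TCP pose, the force and the opening at its end, in the units of the state.
- ctrl.observe(): the state, without advancing time (a new reading comes with each control period).
- ctrl.snapshot(name): name is "side" or "top"; returns (picture, depth): 480x640x3 uint8, blue, green, red; 480x640 float32, m along the optical axis (not along the pixel's ray), 0 where there is no reading.
- ctrl.get_calibration(name): a dict with "intrinsics" (3x3 intrinsics, pixels), "R" (3x3) and "t" (3): a world point X has camera coordinates R X + t. Camera axes: x right, y down, z forward; pixel columns grow to the right and rows downward; lengths in m; the calibration is good to about 2 mm. A picture is of the moment at which its call begins. get_calibration takes no time and is no camera call.
- ctrl.close_job(): hands the job in, once; it reports no verdict.
The state is a dict: "t": time; "qpos": joint angles; "qd": joint speeds; "effort": joint torques, N m; "position": TCP position; "ee_rot": TCP orientation; "wrist_force": force on the tool from outside, world axes, zero at the start; "torque": the same for the moment, N m; "gripper_width": opening from 0.0 (shut) to 1.0 (fully open).
Only numpy, scipy, OpenCV 4.12 (cv2) and the standard library are available. Lean on these libraries where they do the work, as an engineer would, in place of code of your own. Each camera call takes 0.05 s, during which the arm holds its last target. There are 200 camera calls.

## Task

The two identical stack-nest bins in the corner between the storage canisters and the biscuit tin were put away nested, but both are to be filled: make them stack, with the lower bin left where it stands. The corner leaves no room for a hand at the tin's end or on the canisters' side, so lift the upper bin out, set it down upright on the free counter and let go, then take it afresh where the hand will have room and lower it back turned end for end, so that it sits level on the ledges inside the lower bin. Set it down each time rather than drop it, and leave the mug and the spatula as they are.

Things in the scene. Friction and masses are not known exactly. Their poses are not given: they have to be found in the camera images.
- bin_top: the bin nested on top at the start: light grey plastic stack-nest bin, 74 mm high, about 140 g, 184 (x) x 128 (y) mm over its rim. Origin: centre of its underside, x along its length, z up. The rim is a solid upright band all round, 10.5 mm thick, 14 mm deep, with small lugs below it on the long sides at x = +-70 mm; under it thin walls lean in to 146 x 90 mm at the floor
- bin_top_end_a (a point): middle of the rim's top at the +x end of bin_top: 86.75 mm from its origin in x, 74 mm up; the rim band spans 5.25 mm either side of it
- bin_top_end_b (a point): the same point at the -x end of bin_top (-86.75 mm in x, 74 mm up)
- bin_base: the lower bin, exactly like bin_top, standing loose and upright on the counter. Origin: centre of its underside, x along its length. Its +x end points to the open counter on the left; the tin stands some 10 mm beyond its -x rim and the canisters some 10 mm beyond its +y rim, so only its +x end and -y side are free. Nested, the same way round, bin_top's origin lies 36 mm above this one
- bin_base_seat (a point): on bin_base's axis at the height of its ledges (60 mm up). Each long wall has two inward ribs, at x = +52 and -28 mm (open grooves outside), each topped by a flat ledge 14 mm below the rim's top. bin_top turned by 180 degrees stands with its underside on the four ledges and its origin at this point, with about 2 mm side and 6 mm end play; sloping shoulders guide it sideways over the last 10 mm
- canisters: two square metal storage canisters in a row, fixed: 185 (x) x 92 (y) mm, 178 mm high, on the +y side of bin_base. Origin: centre of the underside, x along the row, parallel to the bins
- tin: square biscuit tin with a round lid, fixed: 182 x 182 mm, 185 mm high, off the -x end of bin_base. Origin: centre of the underside
- griddle: rectangular black electric griddle, fixed, 438 (x, over the handles) x 265 (y) mm, 57 mm high, on the left of the counter. Origin: centre of the underside
- spatula: steel spatula 260 mm long lying on the griddle; origin near its middle
- mug: white enamel mug, 84 mm wide, 82 mm high, handle to its +y. Origin: centre of the underside

How it is judged:
On the way:
1. the upper bin stands upright on the open counter, clear of the lower bin, and is let go (height (world z) of bin_top below 0.006 m and angle between bin_top's own z axis and vertical below 0.06 rad and horizontal distance between bin_top and bin_base above 0.12 m and contact force between the fingers and bin_top below 0.05 N and linear speed of bin_top below 0.02 m/s), for 0.2 s.
At the end, for the whole second after the job is handed in: The upper bin stands on the lower one turned end for end: its origin 60 mm (within 4) above the lower bin's, within 12 mm lengthwise and 8 mm sideways of it, level within 0.05 rad, at rest and released; the lower bin stands flat on the counter within 30 mm of where it was (z of bin_top in the frame of bin_base between 0.056 and 0.064 m and x of bin_top in the frame of bin_base between -0.012 and 0.012 m and y of bin_top in the frame of bin_base between -0.008 and 0.008 m and x of bin_top_end_a in the frame of bin_base below -0.05 m and angle between bin_top's own z axis and vertical below 0.05 rad and angle between bin_base's own z axis and vertical below 0.03 rad and height (world z) of bin_base below 0.005 m and distance of bin_base from where it was at the start of the episode below 0.03 m and linear speed of bin_top below 0.01 m/s and contact force between the fingers and bin_top below 0.05 N); the robot touches nothing.
It fails at once if the upper bin is dropped (falls free faster than 0.45 m/s, about 10 mm of fall) (linear speed of bin_top above 0.45 m/s and contact force between the fingers and bin_top below 0.02 N).
It fails at once if the mug or the spatula is moved by more than 20 mm (distance of any of mug, spatula from where it was at the start of the episode above 0.02 m).
It also fails if it takes over 70 s, if anything falls off the work surface, if the arm or the gripper's body presses on something with over 40 N, if the wrist force passes 120 N, or if a joint passes its speed limit or range.

## Working session

There is one attempt and no reset: what is moved stays moved. The work goes in short steps, Python scripts to look and compute and a tool call to move; the robot and the scene stay as the last step left them, time stands still between calls to the robot, and variables do not carry over. Pictures are saved under pics/ and viewed, about 8 in all and at most 12, crops included, and the job is handed in when it is done.

Besides the shell and the picture viewer there is one more tool, called as a command line: name --argument value ..., lists and objects as JSON in quotes. arm_command: Moves the arm, as the interface text tells. Its arguments: {"type":"object","properties":{"jaw":{"type":"array","items":{"type":"number"}},"slide":{"type":"array","items":{"type":"array","items":{"type":"number"}}},"rot":{"type":"array","items":{"type":"array","items":{"type":"number"}}},"force":{"type":"number"}},"required":["jaw","slide","rot"]}

```bash
mkdir -p pics; ls; cat > h.py <<'E'
import numpy as np,cv2
from rig import ctrl
def cloud(name):
    im,d=ctrl.snapshot(name); c=ctrl.get_calibration(name)
    K,R,t=[np.array(c[k]) for k in("intrinsics","R","t")]
    v,u=np.mgrid[:480,:640]
    P=np.stack([(u-K[0,2])/K[0,0]*d,(v-K[1,2])/K[1,1]*d,d],-1)
    W=(P-t)@R; W[d==0]=np.nan
    return im,W
E
python3 - <<'E'
from h import *
print(ctrl.observe())
for n in("top","side"):
    im,W=cloud(n); cv2.imwrite(f"pics/{n}0.png",im); np.save(f"/tmp/{n}0.npy",W)
    c=ctrl.get_calibration(n); print(n,-np.array(c["R"]).T@c["t"])
E
```

```text
pics
{'t': 0.0, 'qpos': array([-1.33249747,  0.42673718,  0.07383042,  1.60658671, -0.03409889,
        1.11079484, -0.06708706]), 'qd': array([ 0.00016348,  0.00053927,  0.0006575 , -0.00034653,  0.00131726,
       -0.00048108, -0.00031097]), 'effort': array([ 5.46063748e-04, -9.49831867e+01,  3.76185626e+00, -4.63520551e+01,
        1.95007073e-02,  9.92560002e-03, -4.13995895e-05]), 'position': array([0.2551168 , 0.62450491, 0.23061549]), 'ee_rot': array([-7.93363167e-05,  1.92686163e-01,  9.81260231e-01, -6.28675698e-04]), 'wrist_force': array([ 0.74950294,  0.82156261, -0.15652262]), 'torque': array([-0.0173766 ,  0.02330807, -0.05572819]), 'gripper_width': 0.9996540536108387}
top [4.45807575e-01 1.65745160e-04 1.40055763e+00]
side [0.50126046 0.76627099 0.79136874]
```

View pics/top0.png

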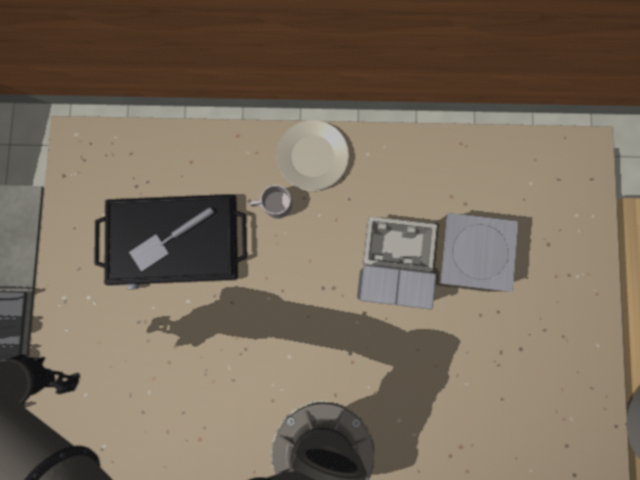

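View pics/side0.png

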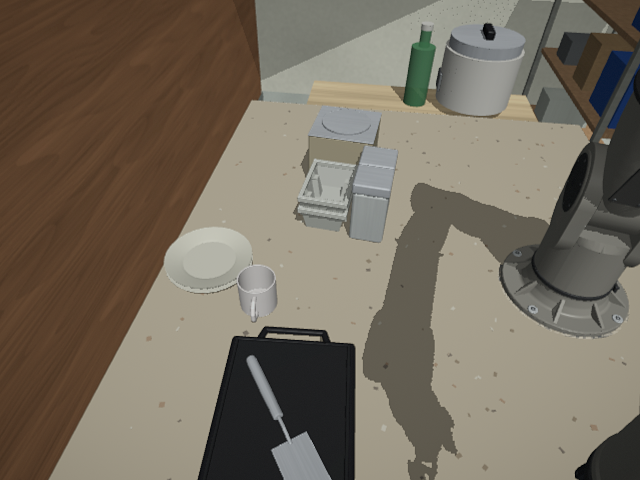

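The top view shows the nested bins at about (400,244), with the canisters below them, the tin at right (480,252), the mug at (277,200), the griddle at left, and a plate (not in the list) at (313,155). World +x is up and +y is left. The side view confirms that the bins' free sides are the left end and the far side.

```bash
cat >> h.py <<'E'
def rect(W,lo,hi,zlo,zhi):
    m=(W[...,2]>zlo)&(W[...,2]<zhi)&(W[...,0]>lo[0])&(W[...,0]<hi[0])&(W[...,1]>lo[1])&(W[...,1]<hi[1])
    P=W[m]; (c,s,a)=cv2.minAreaRect((P[:,:2]*1000).astype(np.float32))
    return len(P),np.round(c,1),np.round(s,1),round(a,2),round(np.median(P[:,2])*1000,1),np.round(np.percentile(P[:,:2]*1000,[1,99],axis=0),0).tolist()
E
python3 - <<'E'
from h import *
for n in("top","side"):
    W=np.load(f"/tmp/{n}0.npy")
    if n=="top":
        for u,v in [(400,222),(367,243),(434,245),(400,265),(400,244),(380,285),(415,285),(480,252),(277,200),(313,155),(237,240),(500,320),(246,240)]: print((u,v),W[v,u].round(3))
    a=(.3,-.25);b=(.75,.2)
    print(n,"rim",rect(W,(.5,-.2),(.72,.0),.1,.118))
    print("can",rect(W,a,b,.171,.182)); print("tin",rect(W,(.4,-.4),(.75,-.1),.183,.19))
    print("mug",rect(W,(.55,.05),(.8,.3),.07,.09)); print("grid",rect(W,(.3,.15),(.75,.7),.045,.062))
E
```

```text
(400, 222) [ 0.641 -0.194  0.11 ]
(367, 243) [ 0.582 -0.106  0.109]
(434, 245) [ 0.586 -0.296  0.063]
(400, 265) [ 0.525 -0.195  0.111]
(400, 244) [ 0.589 -0.205  0.038]
(380, 285) [ 0.469 -0.134  0.177]
(415, 285) [ 0.471 -0.222  0.179]
(480, 252) [ 0.558 -0.385  0.185]
(277, 200) [0.713 0.152 0.014]
(313, 155) [0.85  0.05  0.018]
(237, 240) [ 0.595  0.267 -0.002]
(500, 320) [ 0.38  -0.499 -0.002]
(246, 240) [0.591 0.235 0.032]
top rim (478, array([ 573. , -152.2]), array([106.5, 157.1]), 83.42, np.float64(109.5), [[519.0, -199.0], [654.0, -98.0]])
can (2252, array([ 466.4, -169.7]), array([168.6,  91.8]), 84.45, np.float64(177.5), [[418.0, -248.0], [514.0, -86.0]])
tin (1096, array([ 512.7, -276.7]), array([178.1, 330. ]), 37.59, np.float64(185.1), [[446.0, -399.0], [627.0, -188.0]])
mug (164, array([698.8, 155.5]), array([84.5, 93.8]), 43.06, np.float64(80.0), [[661.0, 111.0], [743.0, 211.0]])
grid (9873, array([589.5, 402.9]), array([258.9, 526.9]), 5.09, np.float64(52.1), [[471.0, 271.0], [707.0, 630.0]])
side rim (497, array([ 573.8, -150.2]), array([104.7, 156.6]), 84.31, np.float64(108.6), [[502.0, -197.0], [654.0, -92.0]])
can (1436, array([ 468. , -168.9]), array([169.3,  91.9]), 84.39, np.float64(177.2), [[420.0, -248.0], [516.0, -85.0]])
tin (520, array([ 560.2, -357.9]), array([136.8,  83.6]), 0.0, np.float64(184.6), [[495.0, -399.0], [627.0, -320.0]])
mug (394, array([704.2, 149.3]), array([84. , 85.7]), 50.05, np.float64(77.7), [[663.0, 108.0], [744.0, 203.0]])
grid (17621, array([599.7, 334.9]), array([246.4, 398.1]), 6.24, np.float64(50.9), [[481.0, 221.0], [707.0, 534.0]])
```

```bash
python3 - <<'E'
from h import *
for n in("top","side"):
    W=np.load(f"/tmp/{n}0.npy")
    print(n,"rim",rect(W,(.5,-.32),(.72,-.05),.102,.117))
    print("can",rect(W,(.38,-.3),(.54,0),.172,.182)); print("tin",rect(W,(.4,-.5),(.75,-.28),.178,.19))
    m=(W[...,2]>.102)&(W[...,2]<.117)&(W[...,0]>.5)&(W[...,0]<.72)&(W[...,1]>-.32)&(W[...,1]<-.05)
    P=W[m]; 
    for lo in np.arange(.52,.66,.02):
        q=P[(P[:,0]>lo)&(P[:,0]<lo+.02)][:,1]
        if len(q): print(round(lo,2),np.round([q.min(),q.max()],4), np.round(np.sort(q[q>-.13]).mean() if (q>-.13).any() else 0,4),len(q))
E
```

```text
top rim (960, array([ 578.2, -198.1]), array([214.9, 155.1]), 89.79, np.float64(109.6), [[513.0, -301.0], [651.0, -98.0]])
can (2600, array([ 475.9, -191.7]), array([215.3, 127.3]), 89.58, np.float64(177.5), [[417.0, -297.0], [523.0, -88.0]])
tin (3395, array([ 558.9, -383.9]), array([181.4, 180.8]), 84.52, np.float64(182.9), [[470.0, -470.0], [648.0, -295.0]])
0.52 [-0.2929 -0.0956] -0.1122 247
0.54 [-0.2956 -0.0979] -0.1021 73
0.56 [-0.2971 -0.1   ] -0.1043 71
0.58 [-0.2986 -0.1026] -0.1068 71
0.6 [-0.3009 -0.1027] -0.1086 69
0.62 [-0.3024 -0.1048] -0.1107 175
0.64 [-0.3058 -0.1075] -0.1179 170
side rim (974, array([ 578.2, -201.1]), array([154.2, 218.7]), 0.0, np.float64(108.8), [[506.0, -308.0], [654.0, -94.0]])
can (1617, array([ 475.6, -191.2]), array([123.1, 218.8]), 0.94, np.float64(177.3), [[418.0, -297.0], [523.0, -86.0]])
tin (1290, array([ 560.1, -383.7]), array([182.6, 178.6]), 84.25, np.float64(183.6), [[474.0, -468.0], [646.0, -296.0]])
0.52 [-0.2988 -0.0975] -0.1113 204
0.54 [-0.3004 -0.0976] -0.1033 96
0.56 [-0.3037 -0.0981] -0.1053 100
0.58 [-0.3035 -0.1019] -0.1064 95
0.6 [-0.3063 -0.1027] -0.1089 100
0.62 [-0.3073 -0.1056] -0.111 154
0.64 [-0.3104 -0.1073] -0.1163 167
```

```bash
python3 - <<'E'
from h import *
a=np.radians(5.7); ex=np.array([np.sin(a),np.cos(a)]); ey=np.array([-np.cos(a),np.sin(a)]); o=np.array([.583,-.198])
for n in("top","side"):
    W=np.load(f"/tmp/{n}0.npy"); P=W[(W[...,2]>.100)&(W[...,2]<.117)]
    q=(P[:,:2]-o)@np.array([ex,ey]).T*1000
    s=q[(abs(q[:,1])<45)&(q[:,0]>60)&(q[:,0]<110)]
    print(n,"end",np.percentile(s[:,0],[2,10,50,90,98]).round(1),"slope deg",np.degrees(np.polyfit(s[:,1],s[:,0],1)[0]).round(2),len(s))
    s=q[(abs(q[:,0])<55)&(q[:,1]<-45)&(q[:,1]>-90)]
    print("far side y",np.percentile(s[:,1],[2,10,50,90,98]).round(1),"slope",np.degrees(np.polyfit(s[:,0],s[:,1],1)[0]).round(2),len(s))
    s=q[(abs(q[:,0])<55)&(q[:,1]>45)&(q[:,1]<68)]
    if len(s): print("near",np.percentile(s[:,1],[2,10,50,90,98]).round(1))
    P=W[(W[...,2]>.174)&(W[...,2]<.181)];q=(P[:,:2]-o)@np.array([ex,ey]).T*1000
    s=q[(abs(q[:,0])<50)&(q[:,1]>50)&(q[:,1]<190)]; print("can y",np.percentile(s[:,1],[1,99]).round(1))
E
```

```text
top end [86.5 87.2 91.7 96.2 96.8] slope deg 1.72 132
far side y [-63.  -62.2 -57.3 -53.2 -50.5] slope -0.09 179
near [49.7 54.2 59.  63.5 64.4]
can y [ 74.4 163.5]
side end [83.9 86.9 92.4 95.2 97. ] slope deg -0.32 189
far side y [-64.3 -63.2 -57.6 -54.1 -50.9] slope -0.02 125
near [50.6 53.  57.  60.8 62.8]
can y [ 73.6 161.6]
```

```bash
cat >> h.py <<'E'
from scipy.spatial.transform import Rotation as Ro
def go(p,ang):
    "slide/rot to world TCP p, tool down, tool y at world angle ang (deg)"
    s=ctrl.observe(); q=s["ee_rot"]; R0=Ro.from_quat([q[1],q[2],q[3],q[0]])
    y=np.array([np.cos(np.radians(ang)),np.sin(np.radians(ang)),0]); z=np.array([0,0,-1.])
    R1=Ro.from_matrix(np.stack([np.cross(y,z),y,z],1))
    yy=R0.as_matrix()[:,1]
    print("t",round(s["t"],2),"pos",s["position"].round(4),"yang",np.degrees(np.arctan2(yy[1],yy[0])).round(2),"w",round(s["gripper_width"],3),"F",s["wrist_force"].round(2))
    print("slide",R0.inv().apply(np.array(p)-s["position"]).round(4).tolist(),"rot",(R0.inv()*R1).as_rotvec(degrees=True).round(2).tolist())
E
python3 -c "
from h import *
go([.592,-.1065,.19],84.3)"
```

```text
t 0.1 pos [0.2551 0.6245 0.2307] yang 67.78 w 0.996 F [-0.65  0.82  0.12]
slide [-0.5883, -0.5493, 0.0414] rot [-0.07, -0.01, -16.52]
```

arm_command --jaw '[0,0,0,0,0,0,0,0]' --slide '[[-0.588,-0.549,0.041],[-0.588,-0.549,0.041],[-0.588,-0.549,0.041],[-0.588,-0.549,0.041],[-0.588,-0.549,0.041],[-0.588,-0.549,0.041],[-0.588,-0.549,0.041],[-0.588,-0.549,0.041]]' --rot '[[0,0,-16.5],[0,0,-16.5],[0,0,-16.5],[0,0,-16.5],[0,0,-16.5],[0,0,-16.5],[0,0,-16.5],[0,0,-16.5]]' --force 60

```text
t: 1.1
position: [0.4647, 0.1694, 0.2058]
ee_rot: [0.0, 0.05, 0.999, 0.0]
wrist_force: [0.2, 0.5, -0.6]
gripper_width: 0.496
```

```bash
python3 -c "
from h import *
go([.592,-.1065,.19],84.3)
print(ctrl.observe()['qpos'].round(2))"
```

```text
t 1.1 pos [0.4647 0.1694 0.2058] yang 84.28 w 0.496 F [ 0.17  0.46 -0.55]
slide [-0.1542, -0.2618, 0.0158] rot [0.01, 0.0, -0.02]
[-0.71  0.16  0.25  2.04 -0.05  0.95  1.04]
```

arm_command --jaw '[0,0,0,0,0,0,0,0]' --slide '[[-0.154,-0.262,0.016],[-0.154,-0.262,0.016],[-0.154,-0.262,0.016],[-0.154,-0.262,0.016],[-0.154,-0.262,0.016],[-0.154,-0.262,0.016],[-0.154,-0.262,0.016],[-0.154,-0.262,0.016]]' --rot '[[0,0,0],[0,0,0],[0,0,0],[0,0,0],[0,0,0],[0,0,0],[0,0,0],[0,0,0]]'

```text
t: 2.1
position: [0.5912, -0.1034, 0.1898]
ee_rot: [-0.0, 0.049, 0.999, 0.0]
wrist_force: [-1.1, -0.4, 0.2]
gripper_width: 0.502
```

```bash
python3 - <<'E'
from h import *
im,W=cloud("side"); cv2.imwrite("pics/s1.png",cv2.resize(im[100:280,230:450],None,fx=3,fy=3))
go([.592,-.1065,.084],84.3); print(ctrl.observe()['qpos'].round(2))
E
```

```text
t 2.15 pos [ 0.5912 -0.1033  0.19  ] yang 84.38 w 0.498 F [-0.26  0.36  0.61]
slide [-0.0011, -0.0031, 0.106] rot [0.03, -0.0, 0.08]
[-0.26  0.36  0.41  1.84 -0.17  0.97  1.7 ]
```

View pics/s1.png

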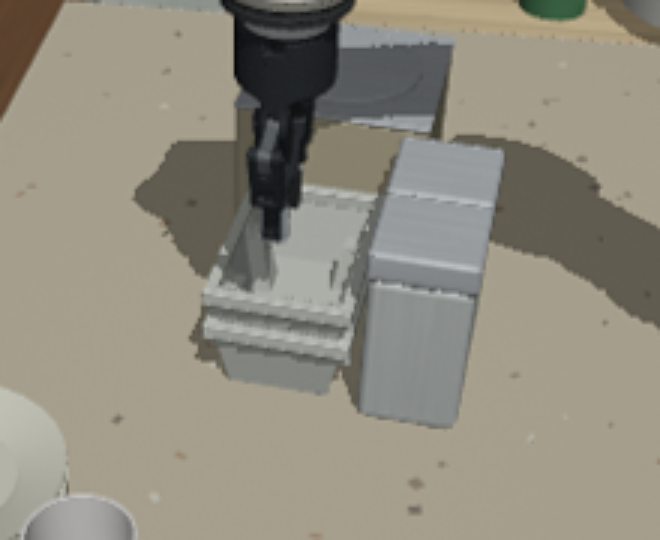

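The fingers, at crop (275,205), hang above the left end of the nested bins, which agrees with the measured rim. Next I go down and grip.

arm_command --jaw '[0,0,0,0,1,1,1,1]' --slide '[[-0.001,-0.003,0.04],[-0.001,-0.003,0.08],[-0.001,-0.003,0.106],[-0.001,-0.003,0.106],[-0.001,-0.003,0.106],[-0.001,-0.003,0.106],[-0.001,-0.003,0.106],[-0.001,-0.003,0.106]]' --rot '[[0,0,0],[0,0,0],[0,0,0],[0,0,0],[0,0,0],[0,0,0],[0,0,0],[0,0,0]]' --force 60

```text
t: 3.15
position: [0.593, -0.1077, 0.0856]
ee_rot: [0.001, 0.05, 0.999, 0.0]
wrist_force: [-1.5, 1.4, 8.8]
gripper_width: 0.121
```

```bash
python3 - <<'E'
from h import *
go([.592,-.1065,.084],84.3)
E
```

```text
t 3.15 pos [ 0.593  -0.1077  0.0856] yang 84.3 w 0.121 F [-1.47  1.4   8.81]
slide [0.0012, 0.0011, 0.0016] rot [0.02, 0.14, 0.0]
```

arm_command --jaw '[1,1,1,1,1,1,1,1]' --slide '[[0,0,-0.004],[0,0,-0.012],[0,0,-0.025],[0,0,-0.04],[0,0,-0.06],[0,0,-0.08],[0,0,-0.1],[0,0,-0.12]]' --rot '[[0,0,0],[0,0,0],[0,0,0],[0,0,0],[0,0,0],[0,0,0],[0,0,0],[0,0,0]]'

```text
t: 4.15
position: [0.592, -0.1077, 0.2054]
ee_rot: [0.0, 0.05, 0.999, 0.0]
wrist_force: [0.6, 0.8, -1.3]
gripper_width: 0.114
```

```bash
python3 - <<'E'
from h import *
im,W=cloud("side"); cv2.imwrite("pics/s2.png",cv2.resize(im[60:280,200:450],None,fx=3,fy=2.7))
go([.58,.16,.084],84.3)
E
```

```text
t 4.2 pos [ 0.5931 -0.1081  0.208 ] yang 84.26 w 0.11 F [ 1.55 -1.41  1.78]
slide [0.0403, 0.2654, 0.124] rot [0.03, 0.2, -0.04]
```

View pics/s2.png

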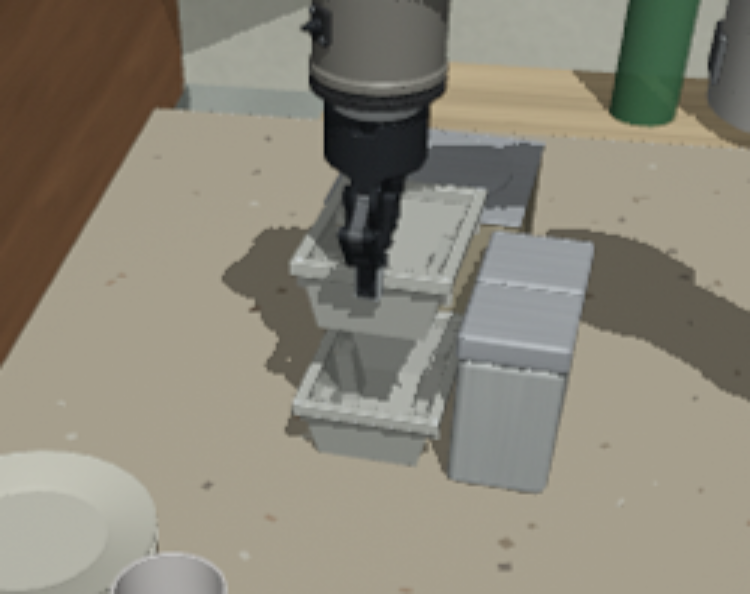

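The upper bin hangs level from the gripper at crop (390,240). The base, at crop (370,410), stayed in place. Next I measure the tilt in hand and the move.

```bash
cat >> h.py <<'E'
def rimfit(W,o,angdeg,z0,dz=.02):
    "bin rim: o centre guess, angdeg = world angle of bin length axis; prints end/side band medians"
    a=np.radians(angdeg); ex=np.array([np.cos(a),np.sin(a)]); ey=np.array([-ex[1],ex[0]])
    P=W[abs(W[...,2]-z0)<dz]; q=(P[:,:2]-np.array(o))@np.array([ex,ey]).T*1000; z=P[:,2]*1000
    for nm,s in dict(ep=(abs(q[:,1])<40)&(abs(q[:,0]-88)<14),em=(abs(q[:,1])<40)&(abs(q[:,0]+88)<14),sp=(abs(q[:,0])<60)&(abs(q[:,1]-59)<10),sm=(abs(q[:,0])<60)&(abs(q[:,1]+59)<10)).items():
        if s.sum()<10: print(nm,s.sum()); continue
        i,j=(0,1) if nm[0]=='e' else (1,0); h=s&(z>np.percentile(z[s],70)-4)
        print(nm,h.sum(),"mid",np.round(np.mean(np.percentile(q[h,i],[5,95])),1),"z",np.round(np.median(z[h]),1),"slope",np.round(np.degrees(np.polyfit(q[h,j],q[h,i],1)[0]),1))
E
python3 - <<'E'
from h import *
im,W=cloud("top")
rimfit(W,(.583,-.194),84.3,.232)
im,W=cloud("side")
rimfit(W,(.583,-.194),84.3,.232)
go([.539,.166,.205],84.3)
E
```

```text
ep 0
em 131 mid -83.2 z 221.4 slope -0.2
sp 72 mid 58.0 z 223.7 slope -0.2
sm 42 mid -58.9 z 223.3 slope 0.6
ep 119 mid 91.0 z 230.0 slope 0.0
em 57 mid -84.4 z 219.1 slope 2.8
sp 88 mid 57.4 z 225.8 slope 0.4
sm 97 mid -59.7 z 225.5 slope 1.1
t 4.3 pos [ 0.5926 -0.1078  0.2052] yang 84.28 w 0.11 F [ 0.38  0.86 -2.61]
slide [0.0806, 0.2671, 0.0002] rot [0.02, 0.12, -0.02]
```

arm_command --jaw '[1,1,1,1,1,1,1,1]' --slide '[[0.006,0.02,0],[0.02,0.067,0],[0.034,0.113,0],[0.047,0.157,0],[0.06,0.2,0],[0.07,0.235,0],[0.078,0.258,0],[0.081,0.267,0]]' --rot '[[0,0,0],[0,0,0],[1,0,0],[2,0,0],[3,0,0],[3,0,0],[3,0,0],[3,0,0]]'

```text
t: 5.3
position: [0.5373, 0.1673, 0.2032]
ee_rot: [-0.002, 0.049, 0.998, -0.026]
wrist_force: [-0.4, -1.5, -0.5]
gripper_width: 0.109
```

arm_command --jaw '[1,1,1,1,1,1,1,1]' --slide '[[0,0,0.02],[0,0,0.045],[0,0,0.07],[0,0,0.095],[0,0,0.115],[0,0,0.13],[0,0,0.14],[0,0,0.14]]' --rot '[[0,0,0],[0,0,0],[0,0,0],[0,0,0],[0,0,0],[0,0,0],[0,0,0],[0,0,0]]'

```text
t: 6.3
position: [0.5372, 0.1583, 0.0637]
ee_rot: [-0.002, 0.05, 0.998, -0.026]
wrist_force: [-0.4, 0.4, -1.5]
gripper_width: 0.11
```

```bash
python3 - <<'E'
from h import *
for n in("top","side"):
    im,W=cloud(n)
    rimfit(W,(.53,.08),84.3,.089)
cv2.imwrite("pics/s3.png",im)
go([.539,.166,.05],84.3)
E
```

```text
ep 0
em 96 mid -90.7 z 83.0 slope 0.1
sp 149 mid 61.8 z 85.7 slope -0.9
sm 140 mid -55.4 z 86.1 slope -0.4
ep 122 mid 86.9 z 87.2 slope 0.1
em 15 mid -90.9 z 82.0 slope 2.2
sp 180 mid 59.9 z 84.7 slope -0.6
sm 103 mid -57.6 z 86.5 slope 2.2
t 6.4 pos [0.5377 0.1587 0.0645] yang 84.27 w 0.107 F [ 0.59  0.13 -1.27]
slide [-0.0006, 0.0082, 0.0141] rot [-2.99, 0.03, -0.03]
```

arm_command --jaw '[1,1,1,1,1,1]' --slide '[[0,0,0],[0,0,0.003],[0,0,0.006],[0,0,0.009],[0,0,0.012],[0,0,0.012]]' --rot '[[1.5,0,0],[1.5,0,0],[1.5,0,0],[1.5,0,0],[1.5,0,0],[1.5,0,0]]'

```text
t: 7.15
position: [0.5372, 0.1578, 0.0518]
ee_rot: [-0.002, 0.05, 0.998, -0.039]
wrist_force: [-0.1, 0.0, -1.6]
gripper_width: 0.106
```

```bash
python3 - <<'E'
from h import *
for n in("top","side"):
    im,W=cloud(n)
    rimfit(W,(.53,.08),84.3,.075)
cv2.imwrite("pics/s4.png",im)
go([.539,.166,.05],84.3)
E
```

```text
ep 1
em 85 mid -90.7 z 76.9 slope -0.0
sp 155 mid 61.8 z 75.2 slope -0.4
sm 149 mid -55.0 z 76.5 slope -0.5
ep 111 mid 84.0 z 75.1 slope 1.1
em 12 mid -91.9 z 74.2 slope 11.4
sp 187 mid 60.0 z 74.4 slope -0.8
sm 93 mid -57.5 z 75.6 slope 1.1
t 7.25 pos [0.5373 0.1579 0.0521] yang 84.27 w 0.107 F [-0.68 -0.29 -0.91]
slide [-0.0009, 0.0083, 0.0014] rot [-4.5, -0.01, -0.03]
```

arm_command --jaw '[1,1,1,0,0,0,0,0]' --slide '[[0,0,0.001],[0,0,0.0025],[0,0,0.0025],[0,0,0.0025],[0,0,0.0025],[0,0,0.0025],[0,0,-0.02],[0,0,-0.05]]' --rot '[[0,0,0],[0,0,0],[0,0,0],[0,0,0],[0,0,0],[0,0,0],[0,0,0],[0,0,0]]'

```text
t: 8.25
position: [0.5372, 0.1617, 0.1019]
ee_rot: [-0.003, 0.05, 0.998, -0.04]
wrist_force: [0.8, -0.1, -0.4]
gripper_width: 0.501
```

```bash
python3 - <<'E'
from h import *
for n in("top","side"):
    im,W=cloud(n)
    rimfit(W,(.527,.077),84.3,.075)
    print("base"); rimfit(W,(.5834,-.1905),84.3,.074)
    cv2.imwrite(f"pics/{n}5.png",im)
cv2.imwrite("pics/s5.png",cv2.resize(im[60:360,180:480],None,fx=2,fy=2))
go([.518,-.0095,.17],84.3)
E
```

```text
ep 23 mid 83.5 z 74.2 slope -0.3
em 99 mid -87.3 z 74.2 slope 0.5
sp 135 mid 58.1 z 74.7 slope -0.3
sm 147 mid -58.8 z 74.6 slope -0.4
base
ep 89 mid 88.2 z 74.7 slope 0.3
em 98 mid -84.7 z 73.9 slope -0.9
sp 147 mid 59.2 z 73.7 slope 0.1
sm 148 mid -57.8 z 74.0 slope 0.3
ep 147 mid 85.0 z 73.2 slope 0.4
em 50 mid -87.8 z 72.9 slope -1.4
sp 187 mid 56.5 z 73.5 slope -0.9
sm 150 mid -60.6 z 73.4 slope -0.5
base
ep 1
em 0
sp 0
sm 53 mid -59.4 z 73.8 slope 3.1
t 8.35 pos [0.5391 0.1626 0.1045] yang 84.26 w 0.499 F [-0.83  0.45  0.86]
slide [0.0036, -0.1779, -0.0521] rot [-4.37, 0.18, -0.03]
```

View pics/s5.png

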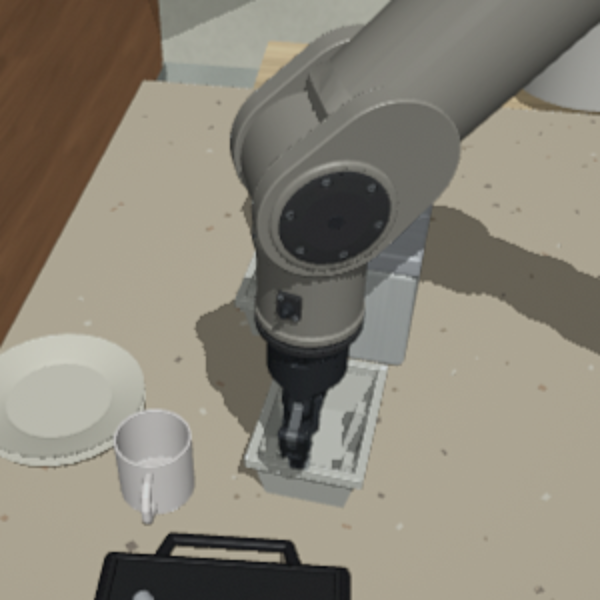

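The bin stands level on the counter (rim at 74 mm on all sides) at crop (315,430), clear of the mug and griddle. The hand is above it. Now I go to end_b.

arm_command --jaw '[0,0,0,0,0,0,0,0]' --slide '[[0,0,-0.03],[0.001,-0.02,-0.05],[0.002,-0.06,-0.053],[0.0025,-0.1,-0.053],[0.003,-0.13,-0.053],[0.0035,-0.16,-0.053],[0.0036,-0.178,-0.052],[0.0036,-0.178,-0.052]]' --rot '[[0,0,0],[-2,0,0],[-4.4,0,0],[-4.4,0,0],[-4.4,0,0],[-4.4,0,0],[-4.4,0.1,0],[-4.4,0.1,0]]'

```text
t: 9.35
position: [0.5167, -0.0111, 0.1675]
ee_rot: [-0.001, 0.051, 0.999, -0.001]
wrist_force: [0.4, 0.7, 0.5]
gripper_width: 0.498
```

```bash
python3 - <<'E'
from h import *
im,W=cloud("side"); rimfit(W,(.528,.076),84.3,.075); cv2.imwrite("pics/s6.png",im)
go([.5195,-.0105,.049],84.3); print(ctrl.observe()['qpos'].round(2))
E
```

```text
ep 175 mid 85.6 z 73.6 slope 0.5
em 143 mid -87.9 z 73.0 slope 0.1
sp 186 mid 57.5 z 73.4 slope -0.4
sm 179 mid -59.5 z 73.6 slope 0.0
t 9.4 pos [ 0.5168 -0.01    0.1675] yang 84.25 w 0.495 F [-0.47  1.09  0.89]
slide [-0.003, -0.0, 0.1184] rot [-0.1, -0.12, -0.05]
[-0.44  0.25  0.39  2.04 -0.12  0.87  1.49]
```

arm_command --jaw '[0,0,0,0,1,1,1,1]' --slide '[[-0.003,-0.001,0.04],[-0.003,-0.001,0.08],[-0.003,-0.001,0.11],[-0.003,-0.001,0.118],[-0.003,-0.001,0.118],[-0.003,-0.001,0.118],[-0.003,-0.001,0.118],[-0.003,-0.001,0.118]]' --rot '[[0,0,0],[0,0,0],[0,0,0],[0,0,0],[0,0,0],[0,0,0],[0,0,0],[0,0,0]]' --force 100

```text
t: 10.4
position: [0.5207, -0.0113, 0.0514]
ee_rot: [0.001, 0.05, 0.999, -0.0]
wrist_force: [-0.7, -0.7, 9.8]
gripper_width: 0.101
```

```bash
python3 - <<'E'
from h import *
go([.54,.06,.26],84.3)
E
```

```text
t 10.4 pos [ 0.5207 -0.0113  0.0514] yang 84.26 w 0.101 F [-0.69 -0.65  9.78]
slide [-0.0123, 0.0728, -0.2086] rot [-0.03, 0.06, -0.04]
```

arm_command --jaw '[1,1,1,1,1,1,1,1]' --slide '[[0,0,-0.006],[0,0,-0.02],[0,0,-0.045],[0,0.005,-0.075],[-0.002,0.02,-0.11],[-0.006,0.04,-0.15],[-0.01,0.06,-0.185],[-0.012,0.073,-0.209]]' --rot '[[0,0,0],[-1,0,0],[-2,0,0],[-2,0,0],[-2,0,0],[-2,0,0],[-2,0,0],[-2,0,0]]'

```text
t: 11.4
position: [0.5394, 0.0606, 0.2615]
ee_rot: [0.001, 0.05, 0.999, 0.017]
wrist_force: [-0.1, -1.0, -0.1]
gripper_width: 0.098
```

```bash
python3 - <<'E'
from h import *
for n in("top","side"):
    im,W=cloud(n)
    rimfit(W,(.549,.147),84.3,.283)
    print("base"); rimfit(W,(.583,-.1905),84.3,.074)
cv2.imwrite("pics/s7.png",im)
go([.54,.06,.26],84.3); print(ctrl.observe()['qpos'].round(2))
E
```

```text
ep 152 mid 88.3 z 283.8 slope 0.1
em 0
sp 116 mid 61.2 z 284.0 slope -0.7
sm 74 mid -55.8 z 284.4 slope -0.7
base
ep 99 mid 88.4 z 74.2 slope -0.4
em 100 mid -84.8 z 73.8 slope 0.3
sp 148 mid 58.9 z 74.0 slope 0.4
sm 151 mid -58.4 z 74.2 slope 0.4
ep 280 mid 88.8 z 285.2 slope -0.0
em 176 mid -82.7 z 286.1 slope -0.0
sp 259 mid 59.0 z 285.8 slope 0.1
sm 253 mid -58.0 z 286.4 slope -0.1
base
ep 0
em 35 mid -86.0 z 72.9 slope 0.1
sp 2
sm 5
t 11.5 pos [0.5402 0.0613 0.262 ] yang 84.37 w 0.102 F [ 0.02 -0.86 -1.78]
slide [0.0001, -0.0014, 0.002] rot [2.06, 0.14, 0.07]
[-0.52  0.18  0.36  1.89 -0.11  1.07  1.35]
```

The base reads the same as before, and the held bin is level with 2° of tilt compensation. Next I turn it 180° about the vertical.

arm_command --jaw '[1,1,1,1,1,1,1,1]' --slide '[[0,0,0],[0,0,0],[0,0,0],[0,0,0],[0,0,0],[0,0,0],[0,0,0],[0,0,0]]' --rot '[[0,-0.17,5],[0,-0.5,15],[0,-0.87,25],[0,-1.2,35],[0,-1.6,45],[0,-1.9,55],[0,-2.3,65],[0,-2.6,75]]'

```text
t: 12.5
position: [0.5384, 0.059, 0.2583]
ee_rot: [0.011, 0.65, 0.759, 0.012]
wrist_force: [0.4, -0.6, -1.3]
gripper_width: 0.098
```

arm_command --jaw '[1,1,1,1,1,1,1,1]' --slide '[[0,0,0],[0,0,0],[0,0,0],[0,0,0],[0,0,0],[0,0,0],[0,0,0],[0,0,0]]' --rot '[[0,-0.35,10],[0,-0.7,20],[0,-1,30],[0,-1.4,40],[0,-1.75,50],[0,-2.1,60],[0,-2.3,67],[0,-2.4,70]]'

```text
t: 13.5
position: [0.5384, 0.0591, 0.2583]
ee_rot: [0.017, 0.968, 0.25, 0.003]
wrist_force: [0.5, 1.1, -0.8]
gripper_width: 0.099
```

```bash
python3 - <<'E'
from h import *
go([.59,-.1015,.262],-95.7); print(ctrl.observe()['qpos'].round(2))
E
```

```text
t 13.5 pos [0.5384 0.0591 0.2583] yang -61.02 w 0.099 F [ 0.49  1.14 -0.84]
slide [-0.0327, 0.1655, 0.002] rot [1.93, -0.44, 34.68]
[-0.84  0.2   0.69  1.91 -0.11  1.07 -1.18]
```

arm_command --jaw '[1,1,1,1,1,1,1,1]' --slide '[[0,0,0],[0,0,0],[-0.004,0.02,0],[-0.01,0.05,0],[-0.018,0.09,0],[-0.025,0.125,0.001],[-0.03,0.152,0.002],[-0.033,0.1655,0.002]]' --rot '[[0,-0.35,10],[0,-0.7,20],[0,-1,30],[0,-1.2,34.7],[0,-1.2,34.7],[0,-1.2,34.7],[0,-1.2,34.7],[0,-1.2,34.7]]'

```text
t: 14.5
position: [0.5904, -0.1026, 0.2622]
ee_rot: [0.018, 0.999, -0.049, -0.002]
wrist_force: [-1.0, 0.3, -1.4]
gripper_width: 0.103
```

```bash
python3 - <<'E'
from h import *
for n in("top","side"):
    im,W=cloud(n)
    rimfit(W,(.583,-.189),84.3,.281)
    cv2.imwrite(f"pics/{n}8.png",im)
cv2.imwrite("pics/s8.png",cv2.resize(im[20:300,200:480],None,fx=2,fy=2))
go([.59,-.1015,.262],-95.7); print(ctrl.observe()['qpos'].round(2))
E
```

```text
ep 0
em 157 mid -82.8 z 283.3 slope -0.0
sp 130 mid 60.8 z 284.7 slope 0.6
sm 83 mid -56.5 z 284.2 slope -0.1
ep 137 mid 90.5 z 284.6 slope -0.7
em 87 mid -84.0 z 281.7 slope 1.4
sp 112 mid 59.5 z 284.7 slope 0.1
sm 110 mid -57.7 z 284.1 slope 0.3
t 14.6 pos [ 0.5906 -0.1021  0.2623] yang -95.67 w 0.1 F [-0.13  0.94 -1.71]
slide [-0.0006, -0.0005, 0.0003] rot [2.06, 0.1, 0.03]
[-0.59  0.36  0.82  1.78 -0.25  1.12 -1.37]
```

View pics/s8.png

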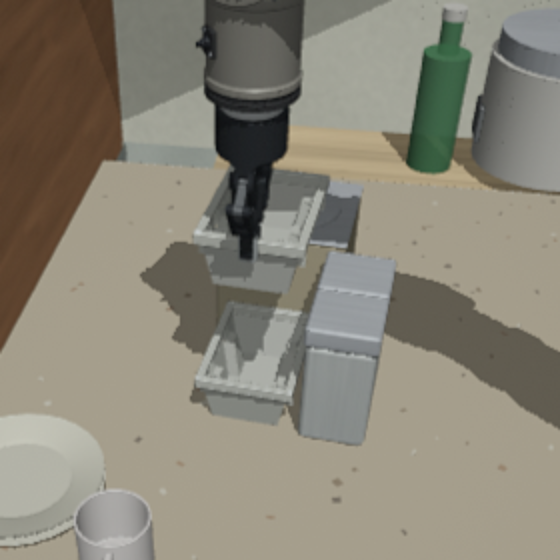

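The bin is turned, and its held end is on the free side, above the base. It is about 3 mm too far left, so I correct that and lower part way.

arm_command --jaw '[1,1,1,1,1,1,1,1]' --slide '[[0.001,0.003,0],[0.001,0.0025,0.01],[0.001,0.002,0.025],[0.001,0.0015,0.04],[0.001,0.001,0.055],[0.001,0.0005,0.07],[0.001,0,0.085],[0.001,0,0.092]]' --rot '[[-0.5,0,0],[-0.5,0,0],[-0.5,0,0],[-0.5,0,0],[-0.5,0,0],[-0.5,0,0],[-0.5,0,0],[-0.5,0,0]]'

```text
t: 15.6
position: [0.5912, -0.1039, 0.1693]
ee_rot: [0.022, 0.999, -0.048, -0.002]
wrist_force: [0.5, -0.6, -1.0]
gripper_width: 0.1
```

```bash
python3 - <<'E'
from h import *
for n in("top","side"):
    im,W=cloud(n); print(n)
    rimfit(W,(.583,-.189),84.3,.192); print("base"); rimfit(W,(.583,-.189),84.3,.074,.008)
    cv2.imwrite(f"pics/{n}9.png",im)
cv2.imwrite("pics/s9.png",cv2.resize(im[20:300,200:480],None,fx=2,fy=2))
go([.5897,-.1045,.17],-95.7); print(ctrl.observe()['qpos'].round(2))
E
```

```text
top
ep 0
em 135 mid -83.6 z 192.2 slope 0.0
sp 142 mid 60.1 z 192.2 slope 0.1
sm 82 mid -57.1 z 191.7 slope 0.0
base
ep 0
em 0
sp 55 mid 60.6 z 74.8 slope 0.2
sm 0
side
ep 108 mid 89.6 z 190.9 slope 0.1
em 62 mid -84.2 z 189.5 slope 1.1
sp 113 mid 58.9 z 191.6 slope -0.1
sm 108 mid -58.4 z 190.9 slope 0.6
base
ep 113 mid 85.3 z 73.2 slope -0.1
em 0
sp 85 mid 57.2 z 73.5 slope 2.0
sm 46 mid -59.6 z 73.4 slope 3.3
t 15.7 pos [ 0.5912 -0.1039  0.1697] yang -95.54 w 0.1 F [-0.13 -0.27 -1.29]
slide [-0.0015, 0.0007, -0.0003] rot [2.56, 0.14, 0.16]
[-0.54  0.46  0.76  1.87 -0.33  0.95 -1.3 ]
```

View pics/s9.png

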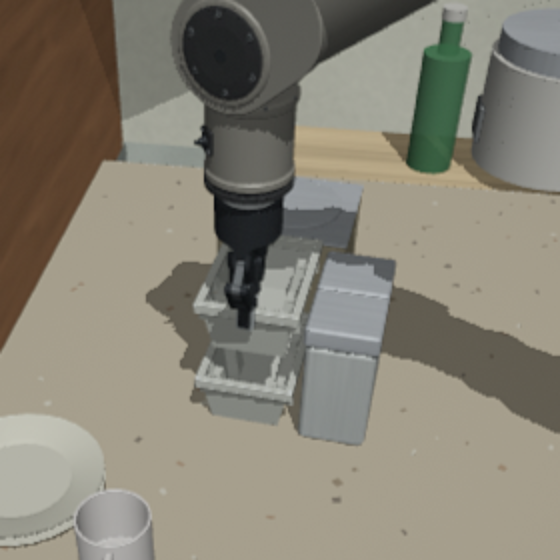

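arm_command --jaw '[1,1,1,1,1,1]' --slide '[[0.0012,0.0035,0],[0.0012,0.003,0.01],[0.0012,0.0025,0.02],[0.0012,0.002,0.03],[0.0012,0.0015,0.04],[0.0012,0.0015,0.044]]' --rot '[[0,0,0],[0,0,0],[0,0,0],[0,0,0],[0,0,0],[0,0,0]]'

```text
t: 16.45
position: [0.592, -0.1073, 0.1257]
ee_rot: [0.022, 0.999, -0.048, -0.002]
wrist_force: [-0.0, 0.9, -1.1]
gripper_width: 0.103
```

```bash
python3 - <<'E'
from h import *
for n in("top","side"):
    im,W=cloud(n); print(n)
    rimfit(W,(.583,-.189),84.3,.147); print("base"); rimfit(W,(.583,-.189),84.3,.074,.006)
go([.5897,-.1045,.17],-95.7)
E
```

```text
top
ep 0
em 115 mid -86.8 z 149.1 slope -0.6
sp 134 mid 58.7 z 149.0 slope 0.7
sm 78 mid -58.4 z 147.3 slope -0.5
base
ep 0
em 0
sp 46 mid 61.7 z 73.9 slope -0.1
sm 0
side
ep 113 mid 89.2 z 147.6 slope -0.4
em 51 mid -88.5 z 147.0 slope -1.4
sp 113 mid 57.7 z 148.4 slope 0.1
sm 98 mid -59.6 z 147.9 slope 0.4
base
ep 110 mid 85.2 z 73.2 slope 0.4
em 14 mid -76.7 z 78.2 slope 3.1
sp 80 mid 57.2 z 73.2 slope 1.8
sm 19 mid -60.0 z 73.4 slope 16.0
t 16.55 pos [ 0.5921 -0.1075  0.1261] yang -95.53 w 0.099 F [-0.7  -0.16  0.38]
slide [-0.0028, -0.0008, -0.044] rot [2.56, 0.13, 0.16]
```

arm_command --jaw '[1,1,1,1,1,1,1,1]' --slide '[[0,0.0005,0.002],[0,0.0005,0.004],[0,0.0005,0.006],[0,0.0005,0.008],[0,0.0005,0.01],[0,0.0005,0.0115],[0,0.0005,0.013],[0,0.0005,0.013]]' --rot '[[0,0,0],[0,0,0],[0,0,0],[0,0,0],[0,0,0],[0,0,0],[0,0,0],[0,0,0]]'

```text
t: 17.55
position: [0.5921, -0.1085, 0.1135]
ee_rot: [0.022, 0.999, -0.048, -0.002]
wrist_force: [0.2, -0.5, -1.3]
gripper_width: 0.1
```

```bash
python3 - <<'E'
from h import *
for n in("top","side"):
    im,W=cloud(n); print(n)
    rimfit(W,(.583,-.189),84.3,.135); 
print("base"); rimfit(W,(.583,-.189),84.3,.074,.006)
go([.5897,-.1045,.11],-95.7)
cv2.imwrite("pics/s10.png",cv2.resize(im[100:260,230:430],None,fx=3,fy=3))
E
```

```text
top
ep 0
em 109 mid -87.9 z 137.2 slope 0.4
sp 121 mid 58.4 z 136.8 slope 0.6
sm 69 mid -58.4 z 136.2 slope 0.3
side
ep 119 mid 89.5 z 136.0 slope -1.4
em 51 mid -89.9 z 134.0 slope 3.1
sp 114 mid 57.2 z 136.3 slope 0.1
sm 98 mid -59.8 z 136.0 slope -0.1
base
ep 111 mid 85.5 z 72.9 slope 0.4
em 32 mid -77.9 z 75.3 slope -1.0
sp 67 mid 57.6 z 73.3 slope 0.2
sm 12 mid -61.4 z 73.1 slope 13.9
t 17.65 pos [ 0.5922 -0.1085  0.1136] yang -95.53 w 0.101 F [ 0.35 -0.24 -0.99]
slide [-0.0029, -0.0039, 0.0034] rot [2.55, 0.08, 0.17]
```

arm_command --jaw '[1,1,1,1]' --slide '[[0,0,0.001],[0,0,0.002],[0,0,0.003],[0,0,0.003]]' --rot '[[0,0,0],[0,0,0],[0,0,0],[0,0,0]]'

```text
t: 18.15
position: [0.5923, -0.1085, 0.1108]
ee_rot: [0.022, 0.999, -0.048, -0.002]
wrist_force: [-0.7, 1.4, 3.7]
gripper_width: 0.102
```

```bash
python3 - <<'E'
from h import *
for n in("top","side"):
    im,W=cloud(n); print(n)
    rimfit(W,(.583,-.189),84.3,.135); 
go([.5897,-.1045,.11],-95.7)
E
```

```text
top
ep 0
em 114 mid -88.1 z 133.6 slope -0.2
sp 124 mid 58.2 z 134.1 slope 0.8
sm 72 mid -58.8 z 134.0 slope -0.6
side
ep 113 mid 89.3 z 133.7 slope -2.5
em 43 mid -89.0 z 133.2 slope 0.3
sp 111 mid 57.0 z 133.4 slope -0.0
sm 92 mid -60.1 z 133.1 slope 0.1
t 18.25 pos [ 0.5923 -0.1085  0.1108] yang -95.53 w 0.099 F [-0.47  1.93  4.92]
slide [-0.003, -0.0038, 0.0006] rot [2.54, 0.07, 0.17]
```

The force is up by 5 N and the rim reads 133.5 mm all round against 134 expected, so the bin is seated. I release and withdraw.

arm_command --jaw '[0,0,0,0,0,0,0,0]' --slide '[[0,0,0],[0,0,0],[0,0,0],[0,0,-0.01],[0,0,-0.03],[0,0,-0.06],[0,0,-0.1],[0,0,-0.14]]' --rot '[[0,0,0],[0,0,0],[0,0,0],[0,0,0],[0,0,0],[0,0,0],[0,0,0],[0,0,0]]'

```text
t: 19.25
position: [0.5929, -0.1026, 0.2531]
ee_rot: [0.022, 0.999, -0.048, -0.001]
wrist_force: [-0.6, 0.4, 0.0]
gripper_width: 0.501
```

arm_command --jaw '[0,0,0,0,0,0]' --slide '[[0,-0.03,0],[0,-0.08,0],[0,-0.13,0],[0,-0.17,0],[0,-0.2,0],[0,-0.2,0]]' --rot '[[0,0,0],[0,0,0],[0,0,0],[0,0,0],[0,0,0],[0,0,0]]'

```text
t: 20.0
position: [0.6124, 0.0993, 0.2425]
ee_rot: [0.022, 0.999, -0.046, -0.002]
wrist_force: [0.5, -1.6, -0.6]
gripper_width: 0.5
```

```bash
python3 - <<'E'
from h import *
for n in("top","side"):
    im,W=cloud(n); print(n)
    rimfit(W,(.583,-.189),84.3,.135); print("base"); rimfit(W,(.583,-.189),84.3,.074,.006)
    cv2.imwrite(f"pics/{n}11.png",im)
go([.5897,-.1045,.11],-95.7)
print("mug",rect(W,(.55,.05),(.8,.3),.07,.09))
t=cv2.imread("pics/top11.png")[190:330,330:530]; s=im[100:260,230:430]
cv2.imwrite("pics/f.png",np.vstack([cv2.resize(t,(400,280)),cv2.resize(s,(400,320))]))
E
```

```text
top
ep 101 mid 85.2 z 134.4 slope 0.4
em 117 mid -88.0 z 133.4 slope 0.1
sp 167 mid 58.6 z 134.3 slope -0.3
sm 168 mid -58.2 z 133.8 slope -0.0
base
ep 46 mid 89.6 z 74.5 slope -0.1
em 28 mid -75.7 z 76.3 slope 0.1
sp 47 mid 62.1 z 74.9 slope 0.2
sm 0
side
ep 112 mid 83.2 z 133.0 slope 0.4
em 110 mid -89.6 z 132.5 slope 0.1
sp 114 mid 57.3 z 133.4 slope -0.2
sm 11 mid -52.0 z 121.3 slope -12.7
base
ep 109 mid 85.0 z 73.2 slope -0.7
em 48 mid -78.3 z 76.3 slope 0.9
sp 63 mid 58.0 z 73.5 slope -0.3
sm 0
t 20.1 pos [0.6123 0.0961 0.2426] yang -95.53 w 0.501 F [-0.69 -0.25 -0.33]
slide [-0.0031, 0.1958, 0.1414] rot [2.55, 0.04, 0.17]
mug (404, array([703.3, 149.8]), array([84.9, 84.7]), 53.42, np.float64(77.6), [[663.0, 108.0], [744.0, 203.0]])
```

View pics/f.png

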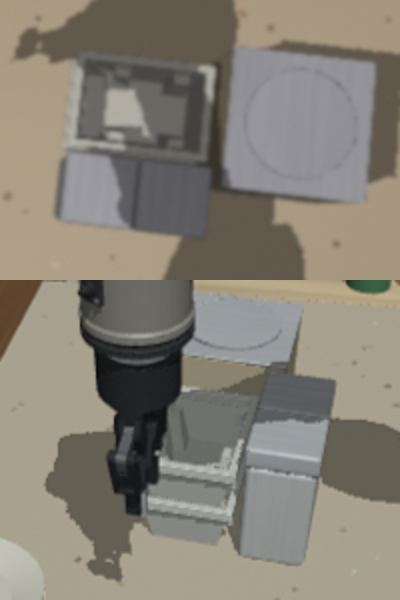

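The upper bin stands level on the base, with its rim at about 134 mm. It is within 2 mm lengthwise, the hand is clear and the mug has not moved.

```bash
python3 -c "
from h import *
ctrl.close_job()"
```

```text
the job is handed in; nothing more can be done
```

The bins now stack: the upper one is turned end for end and sits level on the ledges of the lower one. I handed the job in at about 20 s of the 70 s allowed, and the rig gives no verdict.

I lifted the upper bin by its free left end, set it down upright on the open counter and let go. I then took it by the other end, turned it 180° in the air and lowered it until the wrist force rose by about 5 N, then released it and backed off.

**Upper bin, last camera checks:**
- Its rim is at 132.5–134.4 mm on the sides that read cleanly (134 expected), so it is level.
- It is about 1.6 mm off the lower bin lengthwise and about 1 mm or less sideways.

**Lower bin:** it is upright, with its rim at about 74 mm. My estimates of its position along its length differ by about 3–4 mm between the start and after the lift-out. That may be camera error or a small shift, and it is well inside the 30 mm allowed.

**Mug:** unmoved to within 1 mm.

**Not measured:** I did not measure the spatula again, but the arm never went near it. In the last side view the hand hid the upper bin's far-side rim, so that one reading was no use. The top view read that side at 133.8 mm.

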